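# Gauge a tenon in the bench caliper and kit the rail

### The arm

A 6-joint arm with a two-finger parallel gripper is mounted at the origin on a cart in front of the work surface, level with it; the furniture and walls round the work are solid. World frame = base frame: x ahead of the robot, y to its left, z up, the work surface at z = 0. Lengths are in m, angles in rad, forces in N, time in s.
With the tool pointing down it reaches from about 0.375 to 0.925 m from the base axis. Payload 5.7 kg.
Tool frame: the origin (TCP) lies on the front face of the gripper's body, between the roots of the fingers; the fingertips stand 73 mm ahead of it and the grasp point (between the pads) lies 54 mm ahead of it; z points along the fingers, y is the line along which they close (so a half turn about z gives the same grasp; the last joint's range is limited). The gripper opens to 85 mm and grips with 20 to 120 N. Pads are 22 mm wide; open, the fingers measure 114 mm over their backs; the gripper's body (76 mm by 85 mm) begins 54 mm behind the grasp point. The pads swing forward as they close: fully open they stand 13 mm farther back than shut.
Start: joints at [1.198, 0.359, 1.51, -0, 1.272, -0.115], TCP at [0.153, 0.58, 0.304] pointing down, gripper open.
Joint ranges: [-2.97, 2.97], [-1.01, 2.36], [0.21, 2.38], [-0.96, 4.11], [0.2, 2.71], [-2.98, 2.98]. Speed limits (rad/s): [2.39, 2.39, 3.14, 3.14, 3.14, 3.14].

### API

Orientations are given as a 3x3 rotation matrix whose columns are the frame's x, y, z axes.
In Python, from station import r, imaging gives the robot as it stands. The module is installed in compiled form; this text tells all that it offers.
- The arm moves only by the shell command python3 -m jog 'ROWS'. ROWS is JSON, a list of rows, each an object of numbers: "dx", "dy", "dz": the shift along the tool's x, y, z in m; "wx", "wy", "wz": the turn, a rotation vector about the tool's x, y, z in rad; "grip": the opening, from 0 (shut) to 1 (fully open). A call has 1 to 10 rows; each row is the pose to reach, as a shift and turn from the pose commanded when the call began, along the tool's axes at that moment; what a row does not reach only later rows make up. A row lasts 1/12 s, in which the tool goes at most 41.7 mm and 7.16 degrees, less where a joint would pass 70% of its speed; a pose out of reach is approached as far as the arm can. A call with a gripper value outside its range is refused whole. The fingers move at their own pace and stop on an object; the grip force is fixed at half the most. Time passes only in rows, so rows that repeat a pose let the fingers close. It gives the time, the measured TCP pose, the force, the opening and the grip force at its end, in the units of the state.
- r.observe(): the state, without advancing time (a new reading comes with each control period).
- imaging.read_camera(name): name is "side" or "top" or "wrist"; returns the picture (384x512x3 uint8, blue, green, red); there is no depth.
- imaging.camera_info(name): a dict with "mtx" (3x3 intrinsics, pixels), "distortion" ([k1, k2, p1, p2, k3] as OpenCV has them; the pictures are not rectified), "camera_from_world" (4x4, takes a point from world to camera coordinates); the wrist camera has in their place "T_tool_cam" (4x4, takes a point from camera to tool coordinates, whose origin is the TCP and whose axes are the flange's). Camera axes: x right, y up, looking along -z (the intrinsics and any distortion apply to the point x, -y, -z); pixel columns grow to the right and rows downward; lengths in m; the calibration is good to about 2 mm. A picture is of the moment at which its call begins: read the wrist's pose just before it. camera_info takes no time and is no camera call.
- r.close_job(): hands the job in; it is judged then, once.
The state is a dict: "time_s": time; "qpos": joint angles; "joint_vel": joint speeds; "effort": joint torques, N m; "tcp_pos": TCP position; "tcp_rot": TCP orientation; "contact_force": force on the tool from outside, world axes, zero at the start; "torque": the same for the moment, N m; "opening": finger opening in m; "grasp_force": force on a finger pad.
Only numpy, scipy, OpenCV 4.12 (cv2) and the standard library are available. Lean on these libraries where they do the work, as an engineer would, in place of code of your own. Each camera call takes 0.05 s, during which the arm holds its last target. There are 200 camera calls.

### The job

Check the tenon of the short wooden rail: lay the rail on the caliper's board with its tenon between the open jaws, and slide the moving jaw shut until both jaws bear squarely on the tenon with a light but definite pressure. Then slide the jaw well back off the tenon before lifting the rail out, and lay the rail squarely on its empty drawn outline on the layout board. Do not shift the mortised post and the dowel that already lie there.

Things in the scene. Friction and masses are not known exactly. Their poses are not given: they have to be found in the camera images.
- rail: Pale wooden rail with a tenon, loose, 140 mm long in all, 38 mm high, about 0.14 kg. Origin: middle of its length and width, on its underside; x points to the tenon, z up. Body 45 mm wide, from x = -70 to +25 mm; tenon 20 mm thick (y), 38 mm high, from x = +25 to +70 mm. Grip the body across its 45 mm, best at x = -15 to -25 mm.
- tenon_tip (a point): Middle of the tenon's end, on the rail's underside (70 mm along the rail's x axis from its origin).
- caliper: Steel slide caliper lying flat on a fixed plywood board 250 x 280 x 9 mm. Origin: centre of the board's underside; x points from the jaw tips to the beam, y along the beam, z up. Beam at x = 70 to 100 mm, its holding blocks 43 mm high; jaws reach to x = 0, z = 22 to 34 mm. The rail's body goes before them on the board, x axes alike, shoulders 5 to 20 mm before the jaw tips.
- fixed_face (a point): Middle of the fixed jaw's flat measuring face (which looks to the caliper's -y), at x = 35, y = 75, z = 28 mm in the caliper's frame. The fixed jaw is part of the caliper, at the +y end of its beam.
- moving_jaw: The caliper's moving jaw with its slide, 70 mm long along the beam. Origin: on the beam's centre line, in the plane of its measuring face, which looks to the caliper's +y; jaw and slide lie on the -y side of this plane. Axes as the caliper's.
- slide_jaw (a joint): The caliper's slide: the gap between the two measuring faces in m, 0 shut to 0.09 fully open; it grows as the moving jaw goes to the caliper's -y. It drags with about 4 N of friction and stays where it is left. A rail that lies askew or far from the fixed jaw is swung square by the closing jaws at up to 11 N on the knob; with both jaws flat on the tenon it reads 0.020.
- knob_top (a point): Centre of the top of the dark knurled knob (22 mm diameter, 23 mm high, fixed, does not turn) that stands on the slide, top at z = 64 mm in the caliper's frame; 40 mm to the -y side of the moving jaw's face. Pinch it from above, or push it, to move the slide.
- layout_board: Plywood layout board 250 x 280 x 9 mm, fixed to the worktop, with three dark drawn outlines: at +y the empty outline of the rail (140 mm long, with the narrower tenon toward the board's +x), beside it those of the post and the dowel, which lie on them. Origin: centre of its underside, z up.
- outline_center (a point): Where the rail's origin belongs: centre of the rail's outline, on the board's upper face (z = 9 mm in the board's frame), 70 mm to the +y side of the board's centre.
- outline_tip (a point): End of the outline's tenon, where tenon_tip belongs; 70 mm from outline_center along the board's +x.
- post: Pale wooden post 130 x 60 x 45 mm with a rectangular mortise, loose on the layout board in its outline, centre 113 mm to the -y side of the rail's outline. Origin: centre of its underside.
- dowel: Thin wooden dowel 18 mm thick and 190 mm long, loose on the layout board in its outline, beyond the post. Origin: centre of its underside.

How it is judged:
On the way, in this order (a step that is already met when the one before it is completed fails the run):
1. both jaws bear on the tenon (gap 18.5 to 22 mm) with more than 2 N each for 0.3 s (value of joint slide_jaw between 0.0185 and 0.022 m and contact force between each of moving_jaw, fixed_jaw and rail above 2 N), for 0.3 s.
2. the jaw is slid back to a gap of more than 27 mm while the rail still lies on the caliper's board (value of joint slide_jaw above 0.027 m and z of rail in the frame of caliper below 0.014 m and horizontal distance between tenon_tip and fixed_face below 0.08 m), for 0.1 s.
At the end, for the whole second after the job is handed in: The rail lies flat and at rest on the layout board in its outline, tenon to tenon: its centre within 12 mm and its tenon's end within 14 mm of their marks; the caliper's gap is more than 27 mm (horizontal distance between rail and outline_center below 0.012 m and horizontal distance between tenon_tip and outline_tip below 0.014 m and z of rail in the frame of layout_board below 0.013 m and angle between rail's own z axis and vertical below 0.1 rad and linear speed of rail below 0.02 m/s and value of joint slide_jaw above 0.027 m); the robot touches nothing.
It fails at once if a jaw presses on the rail with more than 45 N (contact force between any of moving_jaw, fixed_jaw and rail above 45 N).
It fails at once if the post or the dowel is shifted by more than 20 mm (distance of any of post, dowel from where it was at the start of the episode above 0.02 m).
It also fails if it takes over 72 s, if anything falls off the work surface, if the arm or the gripper's body presses on something with over 40 N, if the wrist force passes 120 N, or if a joint passes its speed limit or range.

## Working session

There is one attempt and no reset: what is moved stays moved. The work goes in short steps, Python scripts to look and compute and a shell command to move; the robot and the scene stay as the last step left them, time stands still between calls to the robot, and variables do not carry over. Pictures are saved under pics/ and viewed, at most 10 in all, crops included, and the job is handed in when it is done.

```bash
mkdir -p pics; ls; python3 - <<'E'
from station import r, imaging
import cv2,numpy as np
np.set_printoptions(precision=4,suppress=True)
print(r.observe())
for n in("top","side","wrist"):
    print(n,imaging.camera_info(n))
    cv2.imwrite(f"pics/{n}0.png",imaging.read_camera(n))
a=[cv2.imread(f"pics/{n}0.png") for n in("top","side")]
E
```

```text
pics
{'time_s': 0.0, 'qpos': array([ 1.1979,  0.3595,  1.5115, -0.    ,  1.2725, -0.1151]), 'joint_vel': array([ 0.0005,  0.0002,  0.0004, -0.0005, -0.0008,  0.0003]), 'effort': array([  0.0006, -52.7615, -27.8623,  -0.0002,   0.0134,  -0.    ]), 'tcp_pos': array([0.1528, 0.5796, 0.303 ]), 'tcp_rot': array([[-0.967 ,  0.2549, -0.0007],
       [ 0.2549,  0.967 , -0.0017],
       [ 0.0002, -0.0019, -1.    ]]), 'contact_force': array([-0.3859, -0.1139, -0.253 ]), 'torque': array([-0.0003,  0.0202,  0.0706]), 'grasp_force': 0.0, 'opening': 0.08500424718740741}
top {'mtx': array([[360.5382,   0.    , 257.5651],
       [  0.    , 360.5382, 187.0811],
       [  0.    ,   0.    ,   1.    ]]), 'distortion': array([0.0271, 0.    , 0.    , 0.    , 0.    ]), 'camera_from_world': array([[-0.0055, -1.    ,  0.0057, -0.0238],
       [ 0.9874, -0.0045,  0.1585, -0.5625],
       [-0.1585,  0.0065,  0.9873, -1.0157],
       [ 0.    ,  0.    ,  0.    ,  1.    ]])}
side {'mtx': array([[386.5434,   0.    , 260.7506],
       [  0.    , 386.5434, 189.8019],
       [  0.    ,   0.    ,   1.    ]]), 'distortion': array([-0.0703,  0.    ,  0.    ,  0.    ,  0.    ]), 'camera_from_world': array([[-0.9984,  0.0569, -0.0054,  0.5404],
       [-0.0387, -0.6044,  0.7957, -0.0256],
       [ 0.042 ,  0.7946,  0.6056, -1.368 ],
       [ 0.    ,  0.    ,  0.    ,  1.    ]])}
wrist {'mtx': array([[305.7569,   0.    , 256.1669],
       [  0.    , 305.7569, 189.5338],
       [  0.    ,   0.    ,   1.    ]]), 'distortion': array([-0.0247,  0.    ,  0.    ,  0.    ,  0.    ]), 'T_tool_cam': array([[ 0.0007,  0.9573,  0.2892,  0.0741],
       [ 1.    , -0.0006, -0.0004, -0.0003],
       [-0.0002,  0.2892, -0.9573, -0.0696],
       [ 0.    ,  0.    ,  0.    ,  1.    ]])}
```

View pics/top0.png

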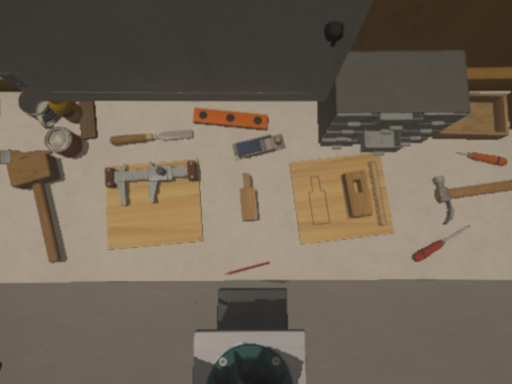

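View pics/side0.png

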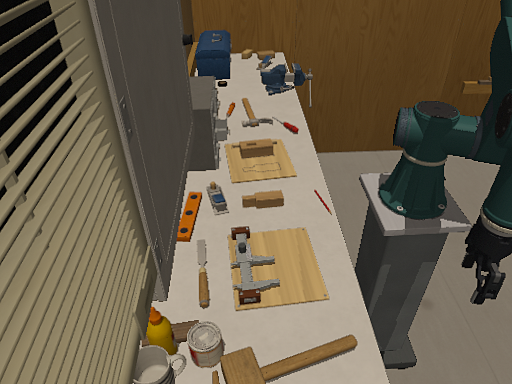

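The top view shows the caliper board at left (corners about (105,165), (200,160), (202,242), (107,248)) with the knob at about (160,170). The rail is at (248,200) with its tenon up (+x), and the layout board is at right with the empty outline at about (318,200). The side view agrees and shows the arm clear of everything.

```bash
cat > h.py <<'E'
from station import r, imaging
import cv2,numpy as np
np.set_printoptions(precision=4,suppress=True)
def cam(n,st=None):
    i=imaging.camera_info(n)
    if n=="wrist":
        T=np.eye(4);T[:3,:3]=st["tcp_rot"];T[:3,3]=st["tcp_pos"]
        W=T@i["T_tool_cam"]
    else: W=np.linalg.inv(i["camera_from_world"])
    return i["mtx"],np.array(i["distortion"]),W
def plane(n,px,z,st=None):
    """pixels -> world points on the plane at height z"""
    K,d,W=cam(n,st)
    p=cv2.undistortPoints(np.array(px,float).reshape(-1,1,2),K,d).reshape(-1,2)
    D=np.c_[p[:,0],-p[:,1],-np.ones(len(p))]@W[:3,:3].T
    return W[:3,3]+D*((z-W[2,3])/D[:,2])[:,None]
def project(n,P,st=None):
    K,d,W=cam(n,st)
    C=np.linalg.inv(W); c=np.atleast_2d(P)@C[:3,:3].T+C[:3,3]
    return cv2.projectPoints(c*[1,-1,-1],np.zeros(3),np.zeros(3),K,d)[0].reshape(-1,2)
E
python3 - <<'E'
from h import *
im=cv2.imread("pics/top0.png")
hsv=cv2.cvtColor(im,cv2.COLOR_BGR2HSV)
for p in [(130,220),(248,205),(330,230),(230,220),(360,180),(160,170),(150,175)]: print(p,hsv[p[1],p[0]])
m=cv2.inRange(hsv,(8,70,60),(28,255,255))
cs,_=cv2.findContours(m,cv2.RETR_EXTERNAL,cv2.CHAIN_APPROX_NONE)
for c in cs:
    if cv2.contourArea(c)<250: continue
    print(cv2.contourArea(c),cv2.boundingRect(c))
    a=cv2.minAreaRect(c);b=cv2.boxPoints(a)
    print(a[2],b.tolist()); print(plane("top",b,0.009)[:,:2].tolist())
crop=im[90:260,90:400]
cv2.imwrite("pics/top0c.png",cv2.resize(crop,None,fx=2.5,fy=2.5,interpolation=cv2.INTER_CUBIC))
E
```

```text
(130, 220) [ 18 127 169]
(248, 205) [ 15 124 144]
(330, 230) [ 17 125 170]
(230, 220) [ 16  47 167]
(360, 180) [ 16 128 112]
(160, 170) [19 33 84]
(150, 175) [ 21  29 139]
544.0 (448, 180, 64, 18)
81.8698959350586 [[447.679931640625, 188.760009765625], [510.9599609375, 179.72000122070312], [512.3399658203125, 189.3800048828125], [449.0599365234375, 198.42001342773438]]
[[0.560349640774614, -0.6023659621670628], [0.5871827385218448, -0.793625364048337], [0.5576109472177282, -0.7942754226809572], [0.5308777461668425, -0.603849837549674]]
572.5 (240, 173, 18, 48)
84.80557250976562 [[237.6803436279297, 173.48361206054688], [253.54917907714844, 172.04098510742188], [257.86883544921875, 219.557373046875], [242.00001525878906, 221.0]]
[[0.6105292943059876, 0.03373329253693248], [0.6148245950006996, -0.014836265057297678], [0.4694786509791906, -0.0272535456329299], [0.46541163451818424, 0.0203113501176661]]
6194.0 (105, 159, 98, 91)
85.42607879638672 [[100.4689712524414, 166.3624725341797], [197.72653198242188, 158.5818634033203], [204.36883544921875, 241.61048889160156], [107.11126708984375
[... 2293 characters left out ...]
1406]]
[[0.8407762903746178, 0.6296790807587914], [0.8981240858694874, 0.5163401865891903], [0.7175247968484783, 0.42859966531118476], [0.663293956739931, 0.5404673513392589]]
2184.5 (433, 90, 79, 49)
90.0 [[433.0, 90.0], [511.0, 90.0], [511.0, 138.0], [433.0, 138.0]]
[[0.8765034443342089, -0.5833390769468676], [0.8736621165818856, -0.825495325275877], [0.7177077372563173, -0.808515609374562], [0.7196370029604249, -0.571213472229547]]
704.0 (466, 66, 46, 20)
90.0 [[466.0, 66.0], [511.0, 66.0], [511.0, 85.0], [466.0, 85.0]]
[[0.955964823158074, -0.6933930432144257], [0.9539450426094792, -0.8339677585160977], [0.8902614199227359, -0.8272616395277977], [0.8920457588193664, -0.6877867561926448]]
```

View pics/top0c.png

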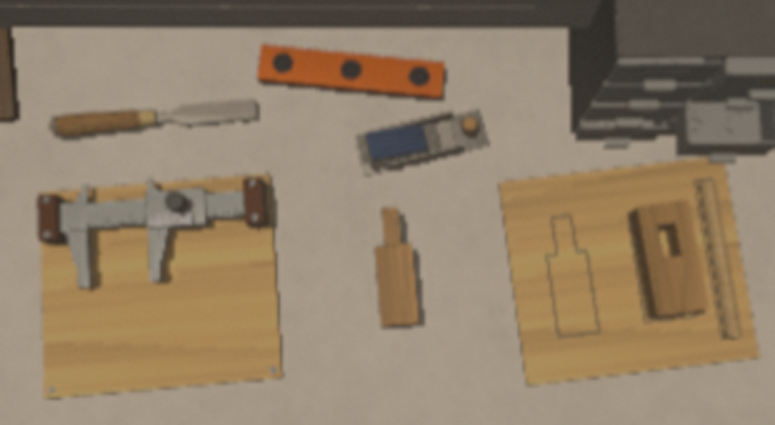

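The crop shows the jaws pointing down (toward the robot) from the beam, with the fixed jaw at left. The outline's tenon points up, with the post at (668,260) and the dowel at (718,260) beside it. All yaws are a few degrees, so I'll move the wrist camera over the caliper and rail.

```bash
python3 -m jog '[{"dx":-0.3,"dy":-0.21},{"dx":-0.3,"dy":-0.21},{"dx":-0.3,"dy":-0.21},{"dx":-0.3,"dy":-0.21},{"dx":-0.3,"dy":-0.21},{"dx":-0.3,"dy":-0.21},{"dx":-0.3,"dy":-0.21},{"dx":-0.3,"dy":-0.21},{"dx":-0.3,"dy":-0.21},{"dx":-0.3,"dy":-0.21}]'; python3 -m jog '[{"dx":-0.165,"dy":-0.112,"wz":-0.35},{"dx":-0.165,"dy":-0.112,"wz":-0.35},{"dx":-0.165,"dy":-0.112,"wz":-0.35},{"dx":-0.165,"dy":-0.112,"wz":-0.35},{"dx":-0.165,"dy":-0.112,"wz":-0.35},{"dx":-0.165,"dy":-0.112,"wz":-0.35},{"dx":-0.165,"dy":-0.112,"wz":-0.35},{"dx":-0.165,"dy":-0.112,"wz":-0.35},{"dx":-0.165,"dy":-0.112,"wz":-0.35}]'; python3 - <<'E'
from h import *
import pickle
s=r.observe(); im=imaging.read_camera("wrist"); print(s["tcp_pos"],s["tcp_rot"],np.abs(s["joint_vel"]).max())
pickle.dump(s,open("s1.pkl","wb")); cv2.imwrite("pics/w1.png",im)
E
```

```text
[0.1528 0.5798 0.3032] [[-0.9669  0.255  -0.0005]
 [ 0.255   0.9669 -0.0013]
 [ 0.0002 -0.0014 -1.    ]] 0.002960193213841319schema error: expected keys dx, dy, dz, wx, wy, wz, grip
schema error: expected keys dx, dy, dz, wx, wy, wz, grip
```

View pics/w1.png

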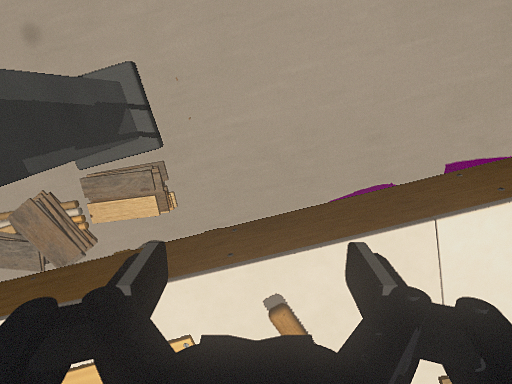

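The rows were refused because all seven keys are needed, so the arm has not moved; the picture shows only the bench edge and the fingers. I'll resend with every key.

```bash
python3 -m jog '[{"dx":-0.3,"dy":-0.21,"dz":0,"wx":0,"wy":0,"wz":0,"grip":1},{"dx":-0.3,"dy":-0.21,"dz":0,"wx":0,"wy":0,"wz":0,"grip":1},{"dx":-0.3,"dy":-0.21,"dz":0,"wx":0,"wy":0,"wz":0,"grip":1},{"dx":-0.3,"dy":-0.21,"dz":0,"wx":0,"wy":0,"wz":0,"grip":1},{"dx":-0.3,"dy":-0.21,"dz":0,"wx":0,"wy":0,"wz":0,"grip":1},{"dx":-0.3,"dy":-0.21,"dz":0,"wx":0,"wy":0,"wz":0,"grip":1},{"dx":-0.3,"dy":-0.21,"dz":0,"wx":0,"wy":0,"wz":0,"grip":1},{"dx":-0.3,"dy":-0.21,"dz":0,"wx":0,"wy":0,"wz":0,"grip":1},{"dx":-0.3,"dy":-0.21,"dz":0,"wx":0,"wy":0,"wz":0,"grip":1},{"dx":-0.3,"dy":-0.21,"dz":0,"wx":0,"wy":0,"wz":0,"grip":1}]'; python3 -m jog '[{"dx":-0.165,"dy":-0.112,"dz":0,"wx":0,"wy":0,"wz":-0.35,"grip":1},{"dx":-0.165,"dy":-0.112,"dz":0,"wx":0,"wy":0,"wz":-0.35,"grip":1},{"dx":-0.165,"dy":-0.112,"dz":0,"wx":0,"wy":0,"wz":-0.35,"grip":1},{"dx":-0.165,"dy":-0.112,"dz":0,"wx":0,"wy":0,"wz":-0.35,"grip":1},{"dx":-0.165,"dy":-0.112,"dz":0,"wx":0,"wy":0,"wz":-0.35,"grip":1},{"dx":-0.165,"dy":-0.112,"dz":0,"wx":0,"wy":0,"wz":-0.35,"grip":1},{"dx":-0.165,"dy":-0.112,"dz":0,"wx":0,"wy":0,"wz":-0.35,"grip":1},{"dx":-0.165,"dy":-0.112,"dz":0,"wx":0,"wy":0,"wz":-0.35,"grip":1}]'; python3 - <<'E'
from h import *
import pickle
s=r.observe(); im=imaging.read_camera("wrist"); print(s["time_s"],s["tcp_pos"],s["tcp_rot"],np.abs(s["joint_vel"]).max())
pickle.dump(s,open("s2.pkl","wb")); cv2.imwrite("pics/w2.png",im)
E
```

```text
time_s: 1.03
tcp_pos: [0.3931, 0.2967, 0.304]
tcp_rot: [[-0.966, 0.259, 0.002], [0.259, 0.966, -0.002], [-0.003, -0.001, -1.0]]
contact_force: [0.6, -0.1, 0.9]
opening: 0.0855
grasp_force: 0.0
time_s: 1.7
tcp_pos: [0.5198, 0.1507, 0.3035]
tcp_rot: [[-0.996, -0.091, -0.002], [-0.091, 0.996, 0.0], [0.002, 0.001, -1.0]]
contact_force: [-0.6, 0.5, 0.3]
opening: 0.0857
grasp_force: 0.0
1.7 [0.5198 0.1507 0.3035] [[-0.9959 -0.091  -0.0016]
 [-0.091   0.9959  0.0005]
 [ 0.0016  0.0006 -1.    ]] 0.028465845036653545
```

View pics/w2.png

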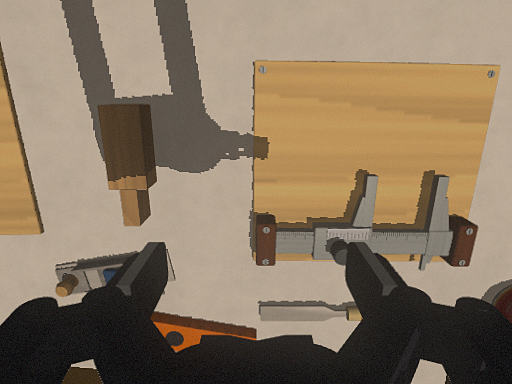

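The wrist view shows the rail at left, with its body at (98..155, 105..188) and the tenon down to (135,225). The caliper board's near corners are about (254,62) and (499,66). The moving jaw tip is at (371,175), the fixed jaw tip at (441,176) and the knob at (340,245).

```bash
cat > m1.py <<'E'
from h import *
import pickle
s=pickle.load(open("s2.pkl","rb")); im=cv2.imread("pics/w2.png")
hsv=cv2.cvtColor(im,cv2.COLOR_BGR2HSV)
def edge(m,rows,side,lo=0,hi=512):   # first/last mask column per row
    o=[]
    for v in rows:
        c=np.where(m[v,lo:hi]>0)[0]+lo
        if len(c): o.append((c[0]-.5 if side=="l" else c[-1]+.5,v))
    return np.array(o)
def line(P):  # world line fit, robust
    vx,vy,x,y=cv2.fitLine(P[:,:2].astype(np.float32),cv2.DIST_HUBER,0,.001,.001).ravel()
    if abs(vx)>abs(vy): t=np.sign(vx)
    else: t=np.sign(vy)
    return np.array([x,y]),np.array([vx,vy])*t
wood=cv2.inRange(hsv,(8,75,25),(28,255,255))
# rail
p,d=line(plane("wrist",edge(wood,range(115,180),"l",60,200),.038,s)); print("rail left top",p,d,np.degrees(np.arctan2(d[1],d[0])))
q,e=line(plane("wrist",edge(wood,range(115,180),"r",60,175),0,s)); print("rail right bottom",q,e,np.degrees(np.arctan2(e[1],e[0])),"width",(q-p)@[-d[1],d[0]])
t,f=line(plane("wrist",edge(wood,range(196,217),"l",60,200),.038,s)); print("tenon left",t,f,"off from body left",(t-p)@[-d[1],d[0]])
tip=edge(wood[:, :].T.copy(),range(128,142),"r",150,260)[:,::-1]; T=plane("wrist",tip,.038,s); print("tip",T[:,:2].mean(0),tip[:,1].tolist())
nr=edge(wood.T.copy(),range(104,146),"l",80,150)[:,::-1]; N=plane("wrist",nr,.038,s);print("near end z.038",N[:,:2].mean(0),nr[::6,1].tolist())
# caliper board
L=plane("wrist",edge(wood,list(range(75,130))+list(range(165,205)),"l",235,300),.009,s)
pl,dl=line(L);print("board left",pl,dl,np.degrees(np.arctan2(dl[1],dl[0])))
R=plane("wrist",edge(wood,range(80,200),"r",400,512),.009,s); pr,dr=line(R);print("board right",pr,dr,"w",(pr-pl)@[-dl[1],dl[0]])
B=plane("wrist",edge(wood.T.copy(),range(275,485),"l",40,120)[:,::-1],.009,s); pb,db=line(B);print("board near",pb,db,np.degrees(np.arctan2(db[1],db[0])))
# jaws: grey on wood, low saturation
g=(hsv[...,1]<70).astype(np.uint8)
for v in range(178,224,6): print(v,[ (int(a),int(b)) for a,b in [(np.where(g[v,340:400])[0]+340)[[0,-1]],(np.where(g[v,420:455])[0]+420)[[0,-1]]]])
E
python3 m1.py
```

```text
rail left top [ 0.5165 -0.0197] [0.9955 0.0945] 5.4196925
rail right bottom [0.5235 0.0247] [0.9961 0.0877] 5.0311375 width 0.043560557
tenon left [ 0.5809 -0.0019] [0.9967 0.0816] off from body left 0.011687589
tip [0.6072 0.013 ] [225.5, 225.5, 225.5, 225.5, 225.5, 225.5, 225.5, 257.5, 225.5, 225.5, 225.5, 225.5, 225.5, 224.5]
near end z.038 [0.4644 0.0053] [104.5, 103.5, 103.5, 103.5, 103.5, 103.5, 103.5]
board left [0.4977 0.1449] [0.9969 0.0786] 4.5068197
board right [0.4686 0.4224] [0.9965 0.0836] w 0.27892426
board near [0.3932 0.2939] [-0.0828  0.9966] 94.74868
178 [(365, 377), (434, 448)]
184 [(364, 376), (433, 447)]
190 [(363, 375), (432, 446)]
196 [(360, 375), (431, 445)]
202 [(358, 374), (430, 447)]
208 [(355, 373), (428, 447)]
214 [(353, 372), (427, 447)]
220 [(351, 372), (426, 448)]
```

```bash
python3 -m jog '[{"dx":0.0187,"dy":-0.1476,"dz":0,"wx":0,"wy":0,"wz":0,"grip":1},{"dx":0.0187,"dy":-0.1476,"dz":0,"wx":0,"wy":0,"wz":0,"grip":1},{"dx":0.0187,"dy":-0.1476,"dz":0,"wx":0,"wy":0,"wz":0,"grip":1},{"dx":0.0187,"dy":-0.1476,"dz":0,"wx":0,"wy":0,"wz":0,"grip":1},{"dx":0.0187,"dy":-0.1476,"dz":0,"wx":0,"wy":0,"wz":0,"grip":1},{"dx":0.0187,"dy":-0.1476,"dz":0,"wx":0,"wy":0,"wz":0,"grip":1},{"dx":0.0187,"dy":-0.1476,"dz":0,"wx":0,"wy":0,"wz":0,"grip":1}]'; python3 - <<'E'
from h import *
import pickle
s=r.observe(); im=imaging.read_camera("wrist"); print(s["time_s"],s["tcp_pos"],s["tcp_rot"],np.abs(s["joint_vel"]).max())
pickle.dump(s,open("s3.pkl","wb"))
# overlay estimates: rail top corners
c,sn=np.cos(np.radians(5.2)),np.sin(np.radians(5.2)); R=np.array([[c,-sn],[sn,c]])
P=np.array([[-70,-22.5],[25,-22.5],[25,-10],[70,-10],[70,10],[25,10],[25,22.5],[-70,22.5]])/1e3@R.T+[.5345,.0038]
cv2.imwrite("pics/w3raw.png",im)
cv2.polylines(im,[np.round(project("wrist",np.c_[P,np.full(8,.038)],s)).astype(int)],True,(0,0,255),1)
s2=pickle.load(open("s2.pkl","rb"))
print("jaw faces world z.034: mov",plane("wrist",[[375.5,190],[374.5,202]],.034,s2)[:,:2],"fix",plane("wrist",[[431.5,190],[429.5,202]],.034,s2)[:,:2])
cv2.imwrite("pics/w3.png",im)
E
```

```text
time_s: 2.33
tcp_pos: [0.5149, 0.0033, 0.3039]
tcp_rot: [[-0.996, -0.093, -0.0], [-0.093, 0.996, 0.001], [0.0, 0.001, -1.0]]
contact_force: [0.0, 0.2, 0.4]
opening: 0.0854
grasp_force: 0.0
2.3333 [0.5149 0.0033 0.3039] [[-0.9956 -0.0932 -0.0004]
 [-0.0932  0.9956  0.0008]
 [ 0.0003  0.0009 -1.    ]] 0.011933316817270438
jaw faces world z.034: mov [[0.5354 0.2917]
 [0.5501 0.2935]] fix [[0.5294 0.3575]
 [0.5442 0.359 ]]
```

View pics/w3.png

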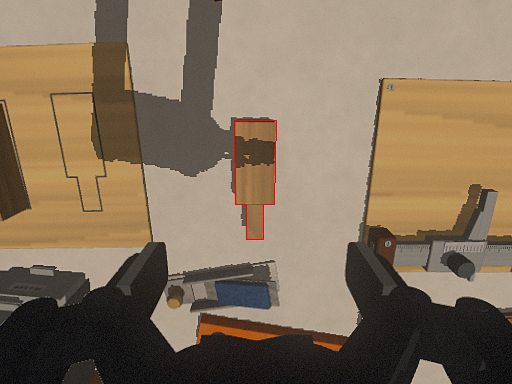

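The red overlay of the estimated rail fits the picture to about a pixel. The empty outline is visible at (51..105, 93) down to (82..102, 211). Now I'll descend and grasp.

```bash
python3 -m jog '[{"dx":0,"dy":-0.001,"dz":0.226,"wx":0,"wy":0,"wz":0,"grip":1},{"dx":0,"dy":-0.001,"dz":0.226,"wx":0,"wy":0,"wz":0,"grip":1},{"dx":0,"dy":-0.001,"dz":0.226,"wx":0,"wy":0,"wz":0,"grip":1},{"dx":0,"dy":-0.001,"dz":0.226,"wx":0,"wy":0,"wz":0,"grip":1},{"dx":0,"dy":-0.001,"dz":0.226,"wx":0,"wy":0,"wz":0,"grip":1},{"dx":0,"dy":-0.001,"dz":0.226,"wx":0,"wy":0,"wz":0,"grip":1},{"dx":0,"dy":-0.001,"dz":0.226,"wx":0,"wy":0,"wz":0,"grip":1},{"dx":0,"dy":-0.001,"dz":0.226,"wx":0,"wy":0,"wz":0,"grip":1}]'; python3 -m jog '[{"dx":0,"dy":0,"dz":0,"wx":0,"wy":0,"wz":0,"grip":0.35},{"dx":0,"dy":0,"dz":0,"wx":0,"wy":0,"wz":0,"grip":0.35},{"dx":0,"dy":0,"dz":0,"wx":0,"wy":0,"wz":0,"grip":0.35},{"dx":0,"dy":0,"dz":0,"wx":0,"wy":0,"wz":0,"grip":0.35},{"dx":0,"dy":0,"dz":0,"wx":0,"wy":0,"wz":0,"grip":0.35},{"dx":0,"dy":0,"dz":0,"wx":0,"wy":0,"wz":0,"grip":0.35},{"dx":0,"dy":0,"dz":0,"wx":0,"wy":0,"wz":0,"grip":0.35},{"dx":0,"dy":0,"dz":0,"wx":0,"wy":0,"wz":0,"grip":0.35}]'
cat > m2.py <<'E'
# outline on the layout board, from wrist picture w3
from h import *
import pickle
s=pickle.load(open("s3.pkl","rb")); im=cv2.imread("pics/w3raw.png")
g=cv2.cvtColor(im,cv2.COLOR_BGR2GRAY)
bh=cv2.morphologyEx(g,cv2.MORPH_BLACKHAT,np.ones((7,7)))
P={}
def pk(rows,lo,hi,tr=False):
    b=bh.T if tr else bh; o=[]
    for v in rows:
        w=b[v,lo:hi].astype(float); k=w.argmax()
        if w[k]>20: o.append((lo+k,v) if not tr else (v,lo+k))
    W=plane("wrist",o,.009,s)[:,:2]
    vx,vy,x,y=cv2.fitLine(W.astype(np.float32),cv2.DIST_HUBER,0,.001,.001).ravel()
    print(len(o),o[0],o[-1],"pt",np.array([x,y]),"dir",np.degrees(np.arctan2(vy,vx))%180); return np.array([x,y])
a=pk(range(100,172),44,72); b=pk(range(182,206),72,88); c=pk(range(182,206),95,108)
n=pk(range(56,92),86,100,True); t=pk(range(86,98),204,218,True)
E
python3 m2.py
```

```text
time_s: 3.05
tcp_pos: [0.5149, 0.002, 0.0772]
tcp_rot: [[-0.996, -0.094, -0.003], [-0.094, 0.996, 0.0], [0.003, 0.001, -1.0]]
contact_force: [-0.3, -0.3, 0.5]
opening: 0.0854
grasp_force: 0.0
time_s: 3.72
tcp_pos: [0.5168, 0.0005, 0.0798]
tcp_rot: [[-0.996, -0.092, 0.004], [-0.092, 0.996, -0.0], [-0.003, -0.001, -1.0]]
contact_force: [-0.8, 1.6, 8.5]
opening: 0.0439
grasp_force: 61.8
72 (np.int64(51), 100) (np.int64(66), 171) pt [ 0.5093 -0.2342] dir 6.462423
24 (np.int64(78), 182) (np.int64(82), 205) pt [ 0.5745 -0.2139] dir 5.940548
24 (np.int64(97), 182) (np.int64(101), 205) pt [ 0.5706 -0.1903] dir 6.0386004
36 (56, np.int64(93)) (91, np.int64(92)) pt [ 0.4548 -0.2109] dir 94.86285
12 (86, np.int64(211)) (97, np.int64(210)) pt [ 0.5982 -0.2002] dir 102.543434
```

```bash
python3 -m jog '[{"dx":0,"dy":0,"dz":-0.04,"wx":0,"wy":0,"wz":0,"grip":0.35},{"dx":0,"dy":0,"dz":-0.08,"wx":0,"wy":0,"wz":0,"grip":0.35},{"dx":0,"dy":0.01,"dz":-0.11,"wx":0,"wy":0,"wz":0,"grip":0.35},{"dx":0.005,"dy":0.04,"dz":-0.12,"wx":0,"wy":0,"wz":0,"grip":0.35},{"dx":0.01,"dy":0.08,"dz":-0.12,"wx":0,"wy":0,"wz":0,"grip":0.35},{"dx":0.01,"dy":0.12,"dz":-0.12,"wx":0,"wy":0,"wz":0,"grip":0.35},{"dx":0.015,"dy":0.16,"dz":-0.12,"wx":0,"wy":0,"wz":0,"grip":0.35},{"dx":0.02,"dy":0.2,"dz":-0.12,"wx":0,"wy":0,"wz":0,"grip":0.35},{"dx":0.02,"dy":0.24,"dz":-0.12,"wx":0,"wy":0,"wz":0,"grip":0.35},{"dx":0.022,"dy":0.28,"dz":-0.12,"wx":0,"wy":0,"wz":0,"grip":0.35}]'; python3 -m jog '[{"dx":0,"dy":0.035,"dz":0,"wx":0,"wy":0,"wz":0.012,"grip":0.35},{"dx":0,"dy":0.067,"dz":0,"wx":0,"wy":0,"wz":0.012,"grip":0.35},{"dx":0,"dy":0.067,"dz":0,"wx":0,"wy":0,"wz":0.012,"grip":0.35},{"dx":0,"dy":0.067,"dz":0,"wx":0,"wy":0,"wz":0.012,"grip":0.35},{"dx":0,"dy":0.067,"dz":0,"wx":0,"wy":0,"wz":0.012,"grip":0.35}]'; python3 - <<'E'
from h import *
import pickle
s=r.observe(); im=imaging.read_camera("wrist"); print(s["time_s"],s["tcp_pos"],s["tcp_rot"],np.abs(s["joint_vel"]).max())
pickle.dump(s,open("s4.pkl","wb")); cv2.imwrite("pics/w4.png",im)
E
```

```text
time_s: 4.55
tcp_pos: [0.4673, 0.2791, 0.199]
tcp_rot: [[-0.996, -0.092, 0.002], [-0.092, 0.996, 0.001], [-0.002, 0.0, -1.0]]
contact_force: [0.9, -0.0, -0.6]
opening: 0.0441
grasp_force: 62.1
time_s: 4.97
tcp_pos: [0.4614, 0.3436, 0.1983]
tcp_rot: [[-0.997, -0.081, 0.0], [-0.081, 0.997, -0.001], [-0.0, -0.001, -1.0]]
contact_force: [-0.2, -0.8, -0.9]
opening: 0.0443
grasp_force: 62.0
4.9667 [0.4614 0.3436 0.1983] [[-0.9967 -0.0809  0.0001]
 [-0.0809  0.9967 -0.0006]
 [-0.     -0.0006 -1.    ]] 0.022629403792497647
```

View pics/w4.png

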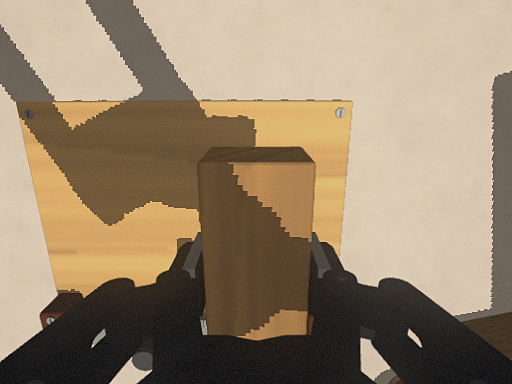

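The rail sits squarely in the hand, with its near end at columns 203 to 313 and centred on the tool. The board's near-right corner is at (351,101). I'll lower in stages.

```bash
python3 -c "
from h import *;import pickle
s=pickle.load(open('s4.pkl','rb'))
o=np.array([.5192,.2865]);u=np.array([[.9968,-.0802],[.0802,.9968]])
print((plane('wrist',[[351,101],[19,102]],.009,s)[:,:2]-o)@u)
print('tool',(s['tcp_pos'][:2]-o)@u)"
python3 -m jog '[{"dx":0,"dy":0,"dz":0.04,"wx":0,"wy":0,"wz":0,"grip":0.35},{"dx":0,"dy":0,"dz":0.075,"wx":0,"wy":0,"wz":0,"grip":0.35},{"dx":0,"dy":0,"dz":0.095,"wx":0,"wy":0,"wz":0,"grip":0.35},{"dx":0,"dy":0,"dz":0.103,"wx":0,"wy":0,"wz":0,"grip":0.35},{"dx":0,"dy":0,"dz":0.107,"wx":0,"wy":0,"wz":0,"grip":0.35},{"dx":0,"dy":0,"dz":0.107,"wx":0,"wy":0,"wz":0,"grip":0.35}]'; python3 -m jog '[{"dx":0,"dy":0,"dz":0.001,"wx":0,"wy":0,"wz":0,"grip":0.35},{"dx":0,"dy":0,"dz":0.002,"wx":0,"wy":0,"wz":0,"grip":0.35},{"dx":0,"dy":0,"dz":0.002,"wx":0,"wy":0,"wz":0,"grip":0.35}]'
```

```text
[[-0.1246  0.1388]
 [-0.1244 -0.1349]]
tool [-0.0531  0.0616]
time_s: 5.52
tcp_pos: [0.462, 0.3432, 0.0908]
tcp_rot: [[-0.997, -0.079, -0.001], [-0.079, 0.997, -0.0], [0.001, -0.0, -1.0]]
contact_force: [0.8, -0.2, -1.5]
opening: 0.044
grasp_force: 62.1
time_s: 5.77
tcp_pos: [0.4625, 0.3444, 0.0901]
tcp_rot: [[-0.997, -0.08, 0.002], [-0.08, 0.997, 0.001], [-0.002, 0.001, -1.0]]
contact_force: [-0.1, -0.8, -0.7]
opening: 0.0444
grasp_force: 62.1
```

```bash
python3 -m jog '[{"dx":0,"dy":0,"dz":0.001,"wx":0,"wy":0,"wz":0,"grip":0.35},{"dx":0,"dy":0,"dz":0.0015,"wx":0,"wy":0,"wz":0,"grip":0.35},{"dx":0,"dy":0,"dz":0.0015,"wx":0,"wy":0,"wz":0,"grip":0.35}]'; python3 -m jog '[{"dx":0,"dy":0,"dz":0.001,"wx":0,"wy":0,"wz":0,"grip":0.35},{"dx":0,"dy":0,"dz":0.0015,"wx":0,"wy":0,"wz":0,"grip":0.35},{"dx":0,"dy":0,"dz":0.0015,"wx":0,"wy":0,"wz":0,"grip":0.35}]'
```

```text
time_s: 6.02
tcp_pos: [0.4623, 0.3444, 0.0888]
tcp_rot: [[-0.997, -0.08, 0.002], [-0.08, 0.997, 0.001], [-0.002, 0.001, -1.0]]
contact_force: [-1.5, -1.1, 7.8]
opening: 0.0439
grasp_force: 63.1
time_s: 6.27
tcp_pos: [0.4623, 0.3444, 0.0888]
tcp_rot: [[-0.997, -0.081, 0.002], [-0.081, 0.997, 0.001], [-0.002, 0.001, -1.0]]
contact_force: [-4.4, -2.1, 21.6]
opening: 0.044
grasp_force: 65.2
```

```bash
python3 -m jog '[{"dx":0,"dy":0,"dz":-0.002,"wx":0,"wy":0,"wz":0,"grip":0.35},{"dx":0,"dy":0,"dz":-0.002,"wx":0,"wy":0,"wz":0,"grip":0.8},{"dx":0,"dy":0,"dz":-0.002,"wx":0,"wy":0,"wz":0,"grip":1},{"dx":0,"dy":0,"dz":-0.002,"wx":0,"wy":0,"wz":0,"grip":1},{"dx":0,"dy":0,"dz":-0.002,"wx":0,"wy":0,"wz":0,"grip":1},{"dx":0,"dy":0,"dz":-0.002,"wx":0,"wy":0,"wz":0,"grip":1},{"dx":0,"dy":0,"dz":-0.002,"wx":0,"wy":0,"wz":0,"grip":1}]'; python3 -m jog '[{"dx":0,"dy":0,"dz":-0.035,"wx":0,"wy":0,"wz":0,"grip":1},{"dx":0,"dy":0,"dz":-0.07,"wx":0,"wy":0,"wz":0,"grip":1},{"dx":0,"dy":0,"dz":-0.1,"wx":0,"wy":0,"wz":0,"grip":1},{"dx":-0.03,"dy":-0.02,"dz":-0.12,"wx":0,"wy":0,"wz":0,"grip":1},{"dx":-0.06,"dy":-0.045,"dz":-0.12,"wx":0,"wy":0,"wz":0,"grip":1},{"dx":-0.1,"dy":-0.07,"dz":-0.12,"wx":0,"wy":0,"wz":0,"grip":1},{"dx":-0.137,"dy":-0.099,"dz":-0.12,"wx":0,"wy":0,"wz":0,"grip":1},{"dx":-0.137,"dy":-0.099,"dz":-0.12,"wx":0,"wy":0,"wz":0,"grip":1},{"dx":-0.137,"dy":-0.099,"dz":-0.12,"wx":0,"wy":0,"wz":0,"grip":1},{"dx":-0.137,"dy":-0.099,"dz":-0.12,"wx":0,"wy":0,"wz":0,"grip":1}]'; python3 - <<'E'
from h import *
import pickle
s=r.observe(); im=imaging.read_camera("wrist"); print(s["time_s"],s["tcp_pos"],s["tcp_rot"],np.abs(s["joint_vel"]).max())
pickle.dump(s,open("s5.pkl","wb")); cv2.imwrite("pics/w5.png",im)
E
```

```text
time_s: 6.85
tcp_pos: [0.4616, 0.344, 0.0876]
tcp_rot: [[-0.997, -0.08, -0.001], [-0.08, 0.997, -0.0], [0.001, -0.0, -1.0]]
contact_force: [-0.7, 0.8, -0.0]
opening: 0.0856
grasp_force: 0.0
time_s: 7.68
tcp_pos: [0.606, 0.2558, 0.2072]
tcp_rot: [[-0.997, -0.078, -0.002], [-0.078, 0.997, -0.0], [0.002, 0.0, -1.0]]
contact_force: [-0.8, -0.4, 1.1]
opening: 0.0851
grasp_force: 0.0
7.6833 [0.606  0.2558 0.2072] [[-0.9969 -0.0784 -0.0016]
 [-0.0784  0.9969 -0.0001]
 [ 0.0016  0.0001 -1.    ]] 0.032212414948508815
```

View pics/w5.png

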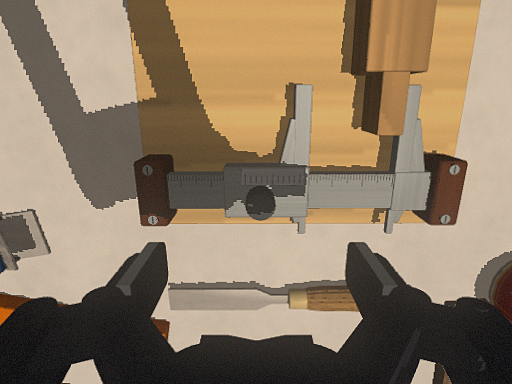

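The rail lies with its tenon between the open jaws; its top face's tip is at about (362..402, 133). The fixed jaw is at (410,90..180), the moving jaw face's tip corner is at (311,85), and the knob top is around (261,204).

```bash
python3 - <<'E'
from h import *;import pickle
s=pickle.load(open('s5.pkl','rb')); im=cv2.imread("pics/w5.png"); hsv=cv2.cvtColor(im,cv2.COLOR_BGR2HSV)
o=np.array([.5192,.2865]);u=np.array([[.9968,-.0802],[.0802,.9968]])
C=lambda px,z:(plane('wrist',px,z,s)[:,:2]-o)@u
k=(hsv[...,2]<60).astype(np.uint8); k[:180]=0;k[225:]=0;k[:,:240]=0;k[:,285:]=0
n,_,st,ce=cv2.connectedComponentsWithStats(k); i=1+st[1:,4].argmax(); print("knob blob",st[i],ce[i])
x,y,w,h,_=st[i]; print("knob",C([[x+w/2-.5,y+h-1-w/2]],.064), "world",plane('wrist',[[x+w/2-.5,y+h-1-w/2]],.064,s))
g=(hsv[...,1]<70)
w=cv2.inRange(hsv,(8,75,25),(28,255,255))>0
for v in (84,95,105,115,125): 
    row=hsv[v]; print(v,"mov jaw R",np.where(g[v,290:330])[0].max()+290,"grey fixed L", (np.where(g[v,405:430])[0]+405)[:1], "V 360..420",hsv[v,360:424:3,2].tolist())
print(C([[311.5,95],[310.5,120]],.034))
E
```

```text
knob blob [246 185  29  30 571] [259.5394 199.1121]
knob [[ 0.0816 -0.0347]] world [[0.6034 0.2584 0.064 ]]
84 mov jaw R 302 grey fixed L [] V 360..420 [100, 99, 60, 61, 65, 65, 57, 64, 165, 167, 169, 176, 178, 175, 172, 172, 168, 164, 166, 164, 165, 202]
95 mov jaw R 311 grey fixed L [408] V 360..420 [104, 96, 57, 59, 63, 65, 61, 128, 163, 165, 169, 176, 171, 172, 168, 175, 161, 161, 158, 158, 164, 212]
105 mov jaw R 311 grey fixed L [407] V 360..420 [105, 67, 59, 60, 63, 66, 62, 167, 161, 164, 169, 172, 171, 169, 168, 163, 165, 161, 158, 153, 216, 214]
115 mov jaw R 310 grey fixed L [405] V 360..420 [117, 57, 68, 68, 64, 65, 52, 180, 173, 164, 168, 169, 169, 171, 169, 157, 165, 163, 158, 142, 214, 213]
125 mov jaw R 310 grey fixed L [405] V 360..420 [107, 63, 70, 66, 67, 66, 142, 177, 179, 178, 176, 162, 170, 165, 163, 163, 164, 157, 156, 162, 152, 214]
[[0.0079 0.0047]
 [0.0266 0.0048]]
```

```bash
python3 -m jog '[{"dx":0,"dy":0.0025,"dz":0.035,"wx":0,"wy":0,"wz":0,"grip":1},{"dx":0,"dy":0.0025,"dz":0.065,"wx":0,"wy":0,"wz":0,"grip":1},{"dx":0,"dy":0.0025,"dz":0.08,"wx":0,"wy":0,"wz":0,"grip":1},{"dx":0,"dy":0.0025,"dz":0.088,"wx":0,"wy":0,"wz":0,"grip":1},{"dx":0,"dy":0.0025,"dz":0.088,"wx":0,"wy":0,"wz":0,"grip":1},{"dx":0,"dy":0.0025,"dz":0.088,"wx":0,"wy":0,"wz":0,"grip":1}]'; python3 -m jog '[{"dx":0,"dy":0,"dz":0,"wx":0,"wy":0,"wz":0,"grip":0.1},{"dx":0,"dy":0,"dz":0,"wx":0,"wy":0,"wz":0,"grip":0.1},{"dx":0,"dy":0,"dz":0,"wx":0,"wy":0,"wz":0,"grip":0.1},{"dx":0,"dy":0,"dz":0,"wx":0,"wy":0,"wz":0,"grip":0.1},{"dx":0,"dy":0,"dz":0,"wx":0,"wy":0,"wz":0,"grip":0.1},{"dx":0,"dy":0,"dz":0,"wx":0,"wy":0,"wz":0,"grip":0.1},{"dx":0,"dy":0,"dz":0,"wx":0,"wy":0,"wz":0,"grip":0.1},{"dx":0,"dy":0,"dz":0,"wx":0,"wy":0,"wz":0,"grip":0.1},{"dx":0,"dy":0,"dz":0,"wx":0,"wy":0,"wz":0,"grip":0.1},{"dx":0,"dy":0,"dz":0,"wx":0,"wy":0,"wz":0,"grip":0.1}]'
```

```text
time_s: 8.23
tcp_pos: [0.6053, 0.2596, 0.1202]
tcp_rot: [[-0.997, -0.081, -0.0], [-0.081, 0.997, -0.0], [0.0, -0.0, -1.0]]
contact_force: [0.4, -0.2, 0.3]
opening: 0.0854
grasp_force: 0.0
time_s: 9.07
tcp_pos: [0.6063, 0.2588, 0.1207]
tcp_rot: [[-0.997, -0.08, 0.001], [-0.08, 0.997, 0.0], [-0.001, 0.0, -1.0]]
contact_force: [-1.5, -0.1, 5.3]
opening: 0.0196
grasp_force: 58.5
```

```bash
python3 -m jog '[{"dx":0,"dy":0.01,"dz":0,"wx":0,"wy":0,"wz":0,"grip":0.1},{"dx":0,"dy":0.02,"dz":0,"wx":0,"wy":0,"wz":0,"grip":0.1},{"dx":0,"dy":0.03,"dz":0,"wx":0,"wy":0,"wz":0,"grip":0.1},{"dx":0,"dy":0.036,"dz":0,"wx":0,"wy":0,"wz":0,"grip":0.1},{"dx":0,"dy":0.04,"dz":0,"wx":0,"wy":0,"wz":0,"grip":0.1},{"dx":0,"dy":0.042,"dz":0,"wx":0,"wy":0,"wz":0,"grip":0.1},{"dx":0,"dy":0.042,"dz":0,"wx":0,"wy":0,"wz":0,"grip":0.1}]'; python3 -m jog '[{"dx":0,"dy":0.001,"dz":0,"wx":0,"wy":0,"wz":0,"grip":0.1},{"dx":0,"dy":0.002,"dz":0,"wx":0,"wy":0,"wz":0,"grip":0.1},{"dx":0,"dy":0.002,"dz":0,"wx":0,"wy":0,"wz":0,"grip":0.1}]'; python3 -m jog '[{"dx":0,"dy":0.001,"dz":0,"wx":0,"wy":0,"wz":0,"grip":0.1},{"dx":0,"dy":0.002,"dz":0,"wx":0,"wy":0,"wz":0,"grip":0.1},{"dx":0,"dy":0.002,"dz":0,"wx":0,"wy":0,"wz":0,"grip":0.1}]'
```

```text
time_s: 9.65
tcp_pos: [0.6029, 0.3006, 0.1207]
tcp_rot: [[-0.997, -0.081, 0.001], [-0.081, 0.997, -0.001], [-0.001, -0.001, -1.0]]
contact_force: [-0.5, -2.6, 5.6]
opening: 0.0197
grasp_force: 58.7
time_s: 9.9
tcp_pos: [0.6028, 0.3021, 0.1207]
tcp_rot: [[-0.997, -0.08, 0.001], [-0.08, 0.997, -0.001], [-0.0, -0.001, -1.0]]
contact_force: [-1.9, -3.2, 5.6]
opening: 0.0191
grasp_force: 58.8
time_s: 10.15
tcp_pos: [0.6026, 0.304, 0.1207]
tcp_rot: [[-0.997, -0.08, 0.001], [-0.08, 0.997, -0.001], [-0.0, -0.001, -1.0]]
contact_force: [-0.4, -4.1, 6.0]
opening: 0.0194
grasp_force: 58.8
```

```bash
python3 -m jog '[{"dx":0,"dy":0.001,"dz":0,"wx":0,"wy":0,"wz":0,"grip":0.1},{"dx":0,"dy":0.0015,"dz":0,"wx":0,"wy":0,"wz":0,"grip":0.1},{"dx":0,"dy":0.0015,"dz":0,"wx":0,"wy":0,"wz":0,"grip":0.1}]'; python3 -m jog '[{"dx":0,"dy":0.001,"dz":0,"wx":0,"wy":0,"wz":0,"grip":0.1},{"dx":0,"dy":0.0015,"dz":0,"wx":0,"wy":0,"wz":0,"grip":0.1},{"dx":0,"dy":0.0015,"dz":0,"wx":0,"wy":0,"wz":0,"grip":0.1}]'; python3 -m jog '[{"dx":0,"dy":0.001,"dz":0,"wx":0,"wy":0,"wz":0,"grip":0.1},{"dx":0,"dy":0.001,"dz":0,"wx":0,"wy":0,"wz":0,"grip":0.1}]'
```

```text
time_s: 10.4
tcp_pos: [0.6025, 0.3054, 0.1207]
tcp_rot: [[-0.997, -0.08, 0.001], [-0.08, 0.997, -0.001], [-0.0, -0.001, -1.0]]
contact_force: [-0.9, -3.6, 5.6]
opening: 0.0193
grasp_force: 58.8
time_s: 10.65
tcp_pos: [0.6024, 0.3068, 0.1207]
tcp_rot: [[-0.997, -0.08, 0.001], [-0.08, 0.997, -0.001], [-0.0, -0.001, -1.0]]
contact_force: [-1.3, -3.6, 6.0]
opening: 0.0195
grasp_force: 58.8
time_s: 10.82
tcp_pos: [0.6023, 0.3078, 0.1207]
tcp_rot: [[-0.997, -0.08, 0.001], [-0.08, 0.997, -0.001], [-0.0, -0.001, -1.0]]
contact_force: [-1.1, -3.0, 5.7]
opening: 0.0196
grasp_force: 58.8
```

```bash
python3 -m jog '[{"dx":0,"dy":0.001,"dz":0,"wx":0,"wy":0,"wz":0,"grip":0.1},{"dx":0,"dy":0.001,"dz":0,"wx":0,"wy":0,"wz":0,"grip":0.1}]'; python3 -m jog '[{"dx":0,"dy":0.001,"dz":0,"wx":0,"wy":0,"wz":0,"grip":0.1},{"dx":0,"dy":0.001,"dz":0,"wx":0,"wy":0,"wz":0,"grip":0.1}]';python3 -m jog '[{"dx":0,"dy":0.001,"dz":0,"wx":0,"wy":0,"wz":0,"grip":0.1},{"dx":0,"dy":0.001,"dz":0,"wx":0,"wy":0,"wz":0,"grip":0.1}]'
```

```text
time_s: 10.98
tcp_pos: [0.6023, 0.3086, 0.1207]
tcp_rot: [[-0.997, -0.08, 0.001], [-0.08, 0.997, -0.002], [-0.0, -0.002, -1.0]]
contact_force: [-1.2, -5.0, 7.1]
opening: 0.0198
grasp_force: 58.8
time_s: 11.15
tcp_pos: [0.6022, 0.3093, 0.1207]
tcp_rot: [[-0.997, -0.08, 0.0], [-0.08, 0.997, -0.002], [-0.0, -0.002, -1.0]]
contact_force: [-0.6, -5.4, 6.0]
opening: 0.0192
grasp_force: 58.9
time_s: 11.32
tcp_pos: [0.6022, 0.3095, 0.1207]
tcp_rot: [[-0.997, -0.081, 0.0], [-0.081, 0.997, -0.004], [-0.0, -0.004, -1.0]]
contact_force: [-0.6, -8.5, 7.8]
opening: 0.0196
grasp_force: 58.9
```

```bash
python3 -m jog '[{"dx":0,"dy":0.001,"dz":0,"wx":0,"wy":0,"wz":0,"grip":0.1},{"dx":0,"dy":0.002,"dz":0,"wx":0,"wy":0,"wz":0,"grip":0.1},{"dx":0,"dy":0.002,"dz":0,"wx":0,"wy":0,"wz":0,"grip":0.1}]';python3 -m jog '[{"dx":0,"dy":0.001,"dz":0,"wx":0,"wy":0,"wz":0,"grip":0.1},{"dx":0,"dy":0.001,"dz":0,"wx":0,"wy":0,"wz":0,"grip":0.1},{"dx":0,"dy":0.001,"dz":0,"wx":0,"wy":0,"wz":0,"grip":0.1},{"dx":0,"dy":0.001,"dz":0,"wx":0,"wy":0,"wz":0,"grip":0.1},{"dx":0,"dy":0.001,"dz":0,"wx":0,"wy":0,"wz":0,"grip":0.1},{"dx":0,"dy":0.001,"dz":0,"wx":0,"wy":0,"wz":0,"grip":0.1}]'; python3 - <<'E'
from h import *
import pickle
s=r.observe(); im=imaging.read_camera("wrist"); print(s["time_s"],s["tcp_pos"],s["contact_force"])
pickle.dump(s,open("s6.pkl","wb")); cv2.imwrite("pics/w6.png",im)
E
```

```text
time_s: 11.57
tcp_pos: [0.6022, 0.3098, 0.1207]
tcp_rot: [[-0.997, -0.081, 0.0], [-0.081, 0.997, -0.006], [0.0, -0.006, -1.0]]
contact_force: [0.9, -14.0, 9.1]
opening: 0.0195
grasp_force: 59.2
time_s: 12.07
tcp_pos: [0.6022, 0.31, 0.1207]
tcp_rot: [[-0.997, -0.081, 0.0], [-0.081, 0.997, -0.008], [0.0, -0.008, -1.0]]
contact_force: [0.7, -18.2, 8.6]
opening: 0.0197
grasp_force: 59.3
12.0667 [0.6022 0.31   0.1207] [  0.7295 -18.1882   8.6191]
```

View pics/w6.png

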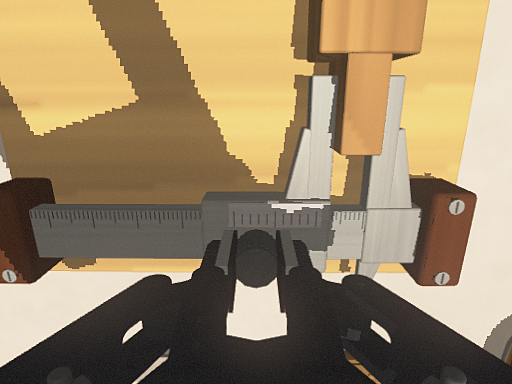

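The jaws are closed flat on the tenon, which spans about (333..385, 150) between the jaw edges. The knob load held above 14 N for over half a second, about 10 to 14 N on the jaws. Next I slide back, release and rise.

```bash
python3 -m jog '[{"dx":0,"dy":-0.006,"dz":0,"wx":0,"wy":0,"wz":0,"grip":0.1},{"dx":0,"dy":-0.016,"dz":0,"wx":0,"wy":0,"wz":0,"grip":0.1},{"dx":0,"dy":-0.028,"dz":0,"wx":0,"wy":0,"wz":0,"grip":0.1},{"dx":0,"dy":-0.04,"dz":0,"wx":0,"wy":0,"wz":0,"grip":0.1},{"dx":0,"dy":-0.05,"dz":0,"wx":0,"wy":0,"wz":0,"grip":0.1},{"dx":0,"dy":-0.05,"dz":0,"wx":0,"wy":0,"wz":0,"grip":0.1},{"dx":0,"dy":-0.05,"dz":0,"wx":0,"wy":0,"wz":0,"grip":0.1}]';python3 -m jog '[{"dx":0,"dy":0,"dz":0,"wx":0,"wy":0,"wz":0,"grip":0.6},{"dx":0,"dy":0,"dz":0,"wx":0,"wy":0,"wz":0,"grip":1},{"dx":0,"dy":0,"dz":0,"wx":0,"wy":0,"wz":0,"grip":1},{"dx":0,"dy":0,"dz":0,"wx":0,"wy":0,"wz":0,"grip":1},{"dx":0,"dy":0,"dz":0,"wx":0,"wy":0,"wz":0,"grip":1},{"dx":0,"dy":0,"dz":0,"wx":0,"wy":0,"wz":0,"grip":1},{"dx":0,"dy":0,"dz":-0.035,"wx":0,"wy":0,"wz":0,"grip":1},{"dx":0,"dy":0,"dz":-0.07,"wx":0,"wy":0,"wz":0,"grip":1},{"dx":0,"dy":0,"dz":-0.09,"wx":0,"wy":0,"wz":0,"grip":1},{"dx":0,"dy":0,"dz":-0.09,"wx":0,"wy":0,"wz":0,"grip":1}]'; python3 -m jog '[{"dx":0.03,"dy":0.02,"dz":0,"wx":0,"wy":0,"wz":0,"grip":1},{"dx":0.06,"dy":0.04,"dz":0,"wx":0,"wy":0,"wz":0,"grip":1},{"dx":0.09,"dy":0.06,"dz":0,"wx":0,"wy":0,"wz":0,"grip":1},{"dx":0.12,"dy":0.08,"dz":0,"wx":0,"wy":0,"wz":0,"grip":1},{"dx":0.138,"dy":0.098,"dz":0,"wx":0,"wy":0,"wz":0,"grip":1},{"dx":0.138,"dy":0.098,"dz":0,"wx":0,"wy":0,"wz":0,"grip":1},{"dx":0.138,"dy":0.098,"dz":0,"wx":0,"wy":0,"wz":0,"grip":1}]';python3 - <<'E'
from h import *
import pickle
s=r.observe(); im=imaging.read_camera("wrist"); print(s["time_s"],s["tcp_pos"],s["tcp_rot"])
pickle.dump(s,open("s7.pkl","wb")); cv2.imwrite("pics/w7.png",im)
E
```

```text
time_s: 12.7
tcp_pos: [0.6059, 0.2636, 0.1207]
tcp_rot: [[-0.997, -0.08, 0.001], [-0.08, 0.997, -0.001], [-0.0, -0.001, -1.0]]
contact_force: [-1.5, -3.5, 7.3]
opening: 0.0194
grasp_force: 59.2
time_s: 13.53
tcp_pos: [0.6084, 0.2659, 0.2153]
tcp_rot: [[-0.997, -0.08, 0.009], [-0.08, 0.997, 0.003], [-0.009, 0.002, -1.0]]
contact_force: [0.5, 0.1, -0.0]
opening: 0.0856
grasp_force: 0.0
time_s: 14.12
tcp_pos: [0.4587, 0.3521, 0.2094]
tcp_rot: [[-0.997, -0.083, -0.001], [-0.083, 0.997, -0.001], [0.001, -0.001, -1.0]]
contact_force: [-0.1, -0.8, -0.4]
opening: 0.0856
grasp_force: 0.0
14.1167 [0.4587 0.3521 0.2094] [[-0.9966 -0.0828 -0.0008]
 [-0.0828  0.9966 -0.0007]
 [ 0.0008 -0.0006 -1.    ]]
```

View pics/w7.png

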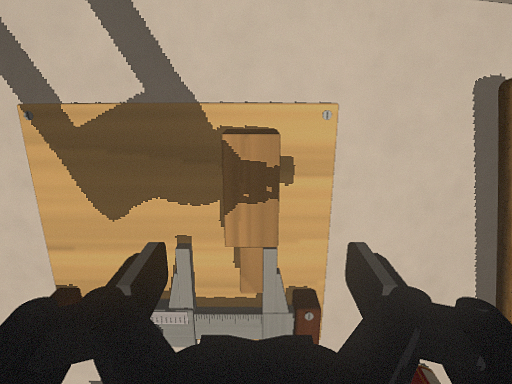

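The moving jaw is well back (edge at column 192, tenon at 240..263). The rail lies square on the board, with the body's top face at about (222..280, 134..247).

```bash
python3 - <<'E'
from h import *;import pickle
s=pickle.load(open('s7.pkl','rb'))
o=np.array([.5192,.2865]);u=np.array([[.9968,-.0802],[.0802,.9968]])
P=plane('wrist',[[222,134],[280.5,134],[279,247],[225,247]],.047,s)[:,:2]; print((P-o)@u)
n=(P[0]+P[1])/2; f=(P[2]+P[3])/2; d=(f-n)/np.linalg.norm(f-n); print("len",np.linalg.norm(f-n),"w",np.linalg.norm(P[0]-P[1]),np.linalg.norm(P[2]-P[3]),"yaw",np.degrees(np.arctan2(d[1],d[0])))
c=(n+f)/2-d*.0225+d*.0225; org=(n+f)/2+d*.0225; g=org-d*.020
R=s["tcp_rot"][:2,:2]; print("rail",org,"grip",g,"tool move",(g-s["tcp_pos"][:2])@R, "at tool x of tcp", (s["tcp_pos"][:2]-org)@d)
E
```

```text
[[-0.1028  0.0442]
 [-0.1029  0.0882]
 [-0.0088  0.0894]
 [-0.0087  0.044 ]]
len 0.09409719855598273 w 0.04399997846259009 0.04541494273689182 yaw 4.90828180131962
rail [0.4807 0.3502] grip [0.4607 0.3485] tool move [-0.0017 -0.0037] at tool x of tcp -0.021731344208518275
```

```bash
python3 -m jog '[{"dx":-0.0017,"dy":-0.0037,"dz":0.03,"wx":0,"wy":0,"wz":0,"grip":1},{"dx":-0.0017,"dy":-0.0037,"dz":0.07,"wx":0,"wy":0,"wz":0,"grip":1},{"dx":-0.0017,"dy":-0.0037,"dz":0.1,"wx":0,"wy":0,"wz":0,"grip":1},{"dx":-0.0017,"dy":-0.0037,"dz":0.121,"wx":0,"wy":0,"wz":0,"grip":1},{"dx":-0.0017,"dy":-0.0037,"dz":0.121,"wx":0,"wy":0,"wz":0,"grip":1},{"dx":-0.0017,"dy":-0.0037,"dz":0.121,"wx":0,"wy":0,"wz":0,"grip":1}]'; python3 -m jog '[{"dx":0,"dy":0,"dz":0,"wx":0,"wy":0,"wz":0,"grip":0.35},{"dx":0,"dy":0,"dz":0,"wx":0,"wy":0,"wz":0,"grip":0.35},{"dx":0,"dy":0,"dz":0,"wx":0,"wy":0,"wz":0,"grip":0.35},{"dx":0,"dy":0,"dz":0,"wx":0,"wy":0,"wz":0,"grip":0.35},{"dx":0,"dy":0,"dz":0,"wx":0,"wy":0,"wz":0,"grip":0.35},{"dx":0,"dy":0,"dz":0,"wx":0,"wy":0,"wz":0,"grip":0.35},{"dx":0,"dy":0,"dz":0,"wx":0,"wy":0,"wz":0,"grip":0.35},{"dx":0,"dy":0,"dz":0,"wx":0,"wy":0,"wz":0,"grip":0.35}]'; python3 -m jog '[{"dx":0,"dy":0,"dz":-0.03,"wx":0,"wy":0,"wz":0,"grip":0.35},{"dx":0,"dy":0,"dz":-0.07,"wx":0,"wy":0,"wz":0,"grip":0.35},{"dx":0,"dy":0,"dz":-0.1,"wx":0,"wy":0,"wz":0,"grip":0.35},{"dx":0,"dy":0,"dz":-0.12,"wx":0,"wy":0,"wz":0,"grip":0.35},{"dx":0,"dy":0,"dz":-0.12,"wx":0,"wy":0,"wz":0,"grip":0.35},{"dx":0,"dy":0,"dz":-0.12,"wx":0,"wy":0,"wz":0,"grip":0.35}]'
```

```text
time_s: 14.67
tcp_pos: [0.4625, 0.3468, 0.0877]
tcp_rot: [[-0.997, -0.079, -0.002], [-0.079, 0.997, -0.002], [0.002, -0.001, -1.0]]
contact_force: [-0.3, -0.4, -0.0]
opening: 0.0852
grasp_force: 0.0
time_s: 15.33
tcp_pos: [0.4632, 0.3483, 0.0907]
tcp_rot: [[-0.997, -0.08, 0.003], [-0.08, 0.997, 0.001], [-0.003, 0.001, -1.0]]
contact_force: [0.6, -0.3, 5.3]
opening: 0.0437
grasp_force: 62.5
time_s: 15.83
tcp_pos: [0.4628, 0.3484, 0.2108]
tcp_rot: [[-0.997, -0.08, 0.004], [-0.08, 0.997, 0.002], [-0.004, 0.002, -1.0]]
contact_force: [-0.3, 0.0, -1.8]
opening: 0.0441
grasp_force: 61.8
```

```bash
python3 - <<'E'
from h import *
import pickle
t=plane("top",[[313.2,224.4],[329.6,222.4],[310.8,176.8],[318,176]],.009)[:,:2]; n=t[:2].mean(0);f=t[2:].mean(0)
print("outline from top cam: mid",(n+f)/2,"len",np.linalg.norm(f-n),"yaw",np.degrees(np.arctan2(*(f-n)[::-1])))
s=r.observe(); im=imaging.read_camera("wrist"); cv2.imwrite("pics/w8.png",im); pickle.dump(s,open("s8.pkl","wb"))
g=cv2.cvtColor(im,cv2.COLOR_BGR2GRAY).astype(int)
for f in ("w4","w8"):
    im=cv2.imread(f"pics/{f}.png");g=cv2.cvtColor(im,cv2.COLOR_BGR2GRAY).astype(int)
    print(f,"col300 rows140..175",g[140:176,296:306].mean(1).round().astype(int).tolist())
    print(f,"row230 cols 190..210/300..325",g[225:235,190:212].mean(0).round().astype(int).tolist(),g[225:235,300:326].mean(0).round().astype(int).tolist())
# near end top edge in tool frame for a row
K=imaging.camera_info("wrist")
T=K["T_tool_cam"]
def tool(px,z):
    p=cv2.undistortPoints(np.array(px,float).reshape(-1,1,2),K["mtx"],np.array(K["distortion"])).reshape(-1,2)
    D=np.c_[p[:,0],-p[:,1],-np.ones(len(p))]@T[:3,:3].T
    return T[:3,3]+D*((z-T[2,3])/D[:,2])[:,None]
for row in (150,155,160,163,166,170): print(row,tool([[257,row]],.0425))
E
```

```text
outline from top cam: mid [ 0.5288 -0.2091] len 0.1442363359109211 yaw 6.588262203224446
w4 col300 rows140..175 [186, 185, 184, 183, 182, 184, 160, 113, 98, 94, 87, 76, 68, 70, 68, 68, 69, 68, 68, 67, 66, 66, 103, 118, 126, 133, 139, 138, 137, 139, 138, 138, 138, 138, 138, 138]
w4 row230 cols 190..210/300..325 [174, 174, 175, 175, 175, 175, 175, 159, 142, 147, 129, 66, 76, 80, 82, 83, 82, 83, 82, 81, 82, 80] [137, 136, 136, 136, 135, 134, 135, 135, 137, 136, 128, 113, 124, 151, 147, 156, 173, 180, 179, 178, 178, 178, 180, 178, 179, 179]
w8 col300 rows140..175 [179, 177, 180, 169, 116, 97, 90, 82, 73, 67, 68, 68, 68, 66, 67, 66, 65, 66, 105, 118, 126, 135, 138, 137, 137, 138, 136, 138, 136, 137, 138, 137, 136, 137, 136, 137]
w8 row230 cols 190..210/300..325 [140, 140, 139, 138, 136, 148, 176, 158, 140, 140, 144, 136, 71, 74, 79, 80, 82, 82, 81, 82, 80, 81] [136, 135, 135, 135, 134, 133, 134, 134, 136, 130, 123, 124, 134, 146, 144, 151, 169, 178, 176, 175, 175, 176, 176, 176, 176, 176]
150 [[0.0555 0.0002 0.0425]]
155 [[0.0536 0.0002 0.0425]]
160 [[0.0518 0.0002 0.0425]]
163 [[0.0506 0.0002 0.0425]]
166 [[0.0495 0.0002 0.0425]]
170 [[0.0479 0.0002 0.0425]]
```

```bash
python3 -m jog '[{"dx":0,"dy":-0.02,"dz":0,"wx":0,"wy":0,"wz":0,"grip":0.35},{"dx":0,"dy":-0.055,"dz":0,"wx":0,"wy":0,"wz":0,"grip":0.35},{"dx":0,"dy":-0.09,"dz":0,"wx":0,"wy":0,"wz":0,"grip":0.35},{"dx":0,"dy":-0.125,"dz":0,"wx":0,"wy":0,"wz":0,"grip":0.35},{"dx":0,"dy":-0.16,"dz":0,"wx":0,"wy":0,"wz":0,"grip":0.35},{"dx":0,"dy":-0.195,"dz":0,"wx":0,"wy":0,"wz":0,"grip":0.35},{"dx":0,"dy":-0.23,"dz":0,"wx":0,"wy":0,"wz":0,"grip":0.35},{"dx":0,"dy":-0.265,"dz":0,"wx":0,"wy":0,"wz":0,"grip":0.35},{"dx":0,"dy":-0.3,"dz":0,"wx":0,"wy":0,"wz":0,"grip":0.35}]'; python3 -m jog '[{"dx":-0.002,"dy":-0.035,"dz":0,"wx":0,"wy":0,"wz":-0.01,"grip":0.35},{"dx":-0.002,"dy":-0.07,"dz":0,"wx":0,"wy":0,"wz":-0.02,"grip":0.35},{"dx":-0.002,"dy":-0.105,"dz":0,"wx":0,"wy":0,"wz":-0.031,"grip":0.35},{"dx":-0.002,"dy":-0.14,"dz":0,"wx":0,"wy":0,"wz":-0.031,"grip":0.35},{"dx":-0.002,"dy":-0.175,"dz":0,"wx":0,"wy":0,"wz":-0.031,"grip":0.35},{"dx":-0.002,"dy":-0.21,"dz":0,"wx":0,"wy":0,"wz":-0.031,"grip":0.35},{"dx":-0.002,"dy":-0.24,"dz":0,"wx":0,"wy":0,"wz":-0.031,"grip":0.35},{"dx":-0.002,"dy":-0.261,"dz":0,"wx":0,"wy":0,"wz":-0.031,"grip":0.35},{"dx":-0.002,"dy":-0.261,"dz":0,"wx":0,"wy":0,"wz":-0.031,"grip":0.35},{"dx":-0.002,"dy":-0.261,"dz":0,"wx":0,"wy":0,"wz":-0.031,"grip":0.35}]'; python3 - <<'E'
from h import *
import pickle
s=r.observe(); im=imaging.read_camera("wrist"); print(s["time_s"],s["tcp_pos"],s["tcp_rot"])
pickle.dump(s,open("s9.pkl","wb")); cv2.imwrite("pics/w9.png",im)
# where the outline's near edge should be seen, and the dark lines found there
g=cv2.cvtColor(im,cv2.COLOR_BGR2GRAY); bh=cv2.morphologyEx(g,cv2.MORPH_BLACKHAT,np.ones((5,5)))
d=np.array([np.cos(np.radians(6.4)),np.sin(np.radians(6.4))]); n=np.array([-d[1],d[0]]); o=np.array([.5275,-.2085])
q=[o-.0715*d-.0235*n,o-.0715*d+.0235*n,o-.0715*d]
print(project("wrist",[[*a,.009] for a in q],s))
E
```

```text
time_s: 16.63
tcp_pos: [0.4846, 0.0473, 0.2072]
tcp_rot: [[-0.997, -0.08, -0.004], [-0.08, 0.997, 0.0], [0.004, 0.0, -1.0]]
contact_force: [0.8, -0.1, -1.3]
opening: 0.0436
grasp_force: 61.8
time_s: 17.47
tcp_pos: [0.5081, -0.2117, 0.2072]
tcp_rot: [[-0.994, -0.109, -0.003], [-0.109, 0.994, 0.002], [0.003, 0.002, -1.0]]
contact_force: [0.3, 0.5, -1.8]
opening: 0.0442
grasp_force: 61.8
17.4667 [ 0.5081 -0.2117  0.2072] [[-0.9941 -0.1087 -0.0028]
 [-0.1087  0.9941  0.0017]
 [ 0.0026  0.002  -1.    ]]
[[229.4755 125.0258]
 [284.0452 124.8995]
 [256.7644 124.9499]]
```

```bash
python3 - <<'E'
from h import *
import pickle
s=pickle.load(open("s9.pkl","rb")); im=cv2.imread("pics/w9.png")
g=cv2.cvtColor(im,cv2.COLOR_BGR2GRAY); bh=cv2.morphologyEx(g,cv2.MORPH_BLACKHAT,np.ones((5,5)))
rows=[105+int(bh[105:140,c].argmax()) for c in range(232,284,4)]; print(rows,[int(bh[105:140,c].max()) for c in range(232,284,4)])
for v in (128,131,134,137): print(v,"L",215+int(bh[v,215:245].argmax()),int(bh[v,215:245].max()),"R",270+int(bh[v,270:300].argmax()),int(bh[v,270:300].max()))
E
```

```text
[124, 124, 124, 124, 124, 124, 124, 124, 124, 124, 124, 123, 123] [53, 50, 49, 51, 54, 57, 103, 99, 99, 97, 97, 90, 87]
128 L 229 56 R 286 84
131 L 229 58 R 286 83
134 L 229 69 R 285 94
137 L 229 59 R 286 100
```

The drawn outline lies within 1 mm of where I predicted it. Lowering now.

```bash
python3 -m jog '[{"dx":-0.0015,"dy":0.0013,"dz":0.035,"wx":0,"wy":0,"wz":0,"grip":0.35},{"dx":-0.0015,"dy":0.0013,"dz":0.07,"wx":0,"wy":0,"wz":0,"grip":0.35},{"dx":-0.0015,"dy":0.0013,"dz":0.095,"wx":0,"wy":0,"wz":0,"grip":0.35},{"dx":-0.0015,"dy":0.0013,"dz":0.108,"wx":0,"wy":0,"wz":0,"grip":0.35},{"dx":-0.0015,"dy":0.0013,"dz":0.113,"wx":0,"wy":0,"wz":0,"grip":0.35},{"dx":-0.0015,"dy":0.0013,"dz":0.115,"wx":0,"wy":0,"wz":0,"grip":0.35},{"dx":-0.0015,"dy":0.0013,"dz":0.115,"wx":0,"wy":0,"wz":0,"grip":0.35}]'; python3 -m jog '[{"dx":0,"dy":0,"dz":0.001,"wx":0,"wy":0,"wz":0,"grip":0.35},{"dx":0,"dy":0,"dz":0.0015,"wx":0,"wy":0,"wz":0,"grip":0.35},{"dx":0,"dy":0,"dz":0.0015,"wx":0,"wy":0,"wz":0,"grip":0.35}]'
```

```text
time_s: 18.1
tcp_pos: [0.5103, -0.2088, 0.0938]
tcp_rot: [[-0.994, -0.112, -0.001], [-0.112, 0.994, 0.0], [0.001, 0.0, -1.0]]
contact_force: [-0.4, -0.1, -1.4]
opening: 0.0439
grasp_force: 61.9
time_s: 18.35
tcp_pos: [0.5109, -0.2099, 0.0934]
tcp_rot: [[-0.994, -0.111, 0.002], [-0.111, 0.994, -0.001], [-0.001, -0.001, -1.0]]
contact_force: [1.3, -0.1, -1.1]
opening: 0.0441
grasp_force: 61.9
```

```bash
python3 -m jog '[{"dx":0,"dy":0,"dz":0.001,"wx":0,"wy":0,"wz":0,"grip":0.35},{"dx":0,"dy":0,"dz":0.0015,"wx":0,"wy":0,"wz":0,"grip":0.35},{"dx":0,"dy":0,"dz":0.0015,"wx":0,"wy":0,"wz":0,"grip":0.35}]';python3 -m jog '[{"dx":0,"dy":0,"dz":0.001,"wx":0,"wy":0,"wz":0,"grip":0.35},{"dx":0,"dy":0,"dz":0.0012,"wx":0,"wy":0,"wz":0,"grip":0.35},{"dx":0,"dy":0,"dz":0.0012,"wx":0,"wy":0,"wz":0,"grip":0.35}]'
```

```text
time_s: 18.6
tcp_pos: [0.5104, -0.2098, 0.0911]
tcp_rot: [[-0.994, -0.111, 0.0], [-0.111, 0.994, -0.0], [-0.0, -0.0, -1.0]]
contact_force: [-0.6, -0.8, -0.4]
opening: 0.0444
grasp_force: 61.9
time_s: 18.85
tcp_pos: [0.5105, -0.2098, 0.0907]
tcp_rot: [[-0.994, -0.111, 0.0], [-0.111, 0.994, -0.0], [-0.0, -0.0, -1.0]]
contact_force: [-3.1, 0.8, 9.4]
opening: 0.0442
grasp_force: 63.2
```

Contact at 9 N. Now I'll release, rise and check.

```bash
python3 -m jog '[{"dx":0,"dy":0,"dz":-0.0005,"wx":0,"wy":0,"wz":0,"grip":0.35},{"dx":0,"dy":0,"dz":-0.0005,"wx":0,"wy":0,"wz":0,"grip":0.7},{"dx":0,"dy":0,"dz":-0.0005,"wx":0,"wy":0,"wz":0,"grip":1},{"dx":0,"dy":0,"dz":-0.0005,"wx":0,"wy":0,"wz":0,"grip":1},{"dx":0,"dy":0,"dz":-0.0005,"wx":0,"wy":0,"wz":0,"grip":1},{"dx":0,"dy":0,"dz":-0.0005,"wx":0,"wy":0,"wz":0,"grip":1},{"dx":0,"dy":0,"dz":-0.0005,"wx":0,"wy":0,"wz":0,"grip":1}]'; python3 -m jog '[{"dx":0,"dy":0,"dz":-0.03,"wx":0,"wy":0,"wz":0,"grip":1},{"dx":0,"dy":0,"dz":-0.07,"wx":0,"wy":0,"wz":0,"grip":1},{"dx":0,"dy":0,"dz":-0.11,"wx":0,"wy":0,"wz":0,"grip":1},{"dx":0,"dy":0,"dz":-0.15,"wx":0,"wy":0,"wz":0,"grip":1},{"dx":0,"dy":0,"dz":-0.18,"wx":0,"wy":0,"wz":0,"grip":1},{"dx":0,"dy":0,"dz":-0.18,"wx":0,"wy":0,"wz":0,"grip":1},{"dx":0,"dy":0,"dz":-0.18,"wx":0,"wy":0,"wz":0,"grip":1},{"dx":0,"dy":0,"dz":-0.18,"wx":0,"wy":0,"wz":0,"grip":1}]'; python3 - <<'E'
from h import *
import pickle
s=r.observe(); im=imaging.read_camera("wrist"); print(s["time_s"],s["tcp_pos"],s["tcp_rot"])
pickle.dump(s,open("s10.pkl","wb")); cv2.imwrite("pics/w10.png",im)
d=np.array([np.cos(np.radians(6.4)),np.sin(np.radians(6.4))]); n=np.array([-d[1],d[0]]); o=np.array([.5278,-.208])
print("expect rail top corners (near R, near L, shoulder, tip)");P=[(-.07,-.0225),(-.07,.0225),(.025,-.0225),(.025,.0225),(.07,-.01),(.07,.01)]
E=project("wrist",[[*(o+a*d+b*n),.047] for a,b in P],s);print(E)
print("tip bottom", project("wrist",[[*(o+.07*d),.009]],s))
g=cv2.cvtColor(im,cv2.COLOR_BGR2GRAY).astype(int)
c=int(E[:2,0].mean()); v=int(E[[0,2],1].mean())
r0=int(E[0,1]); print("near rows",r0-14,g[r0-14:r0+10,c-12:c+12].mean(1).round().astype(int).tolist())
a,b=int(E[[0,2],0].mean()),int(E[[1,3],0].mean()); print("L cols",a-14,g[v-4:v+4,a-14:a+10].mean(0).round().astype(int).tolist()); print("R cols",b-10,g[v-4:v+4,b-10:b+14].mean(0).round().astype(int).tolist())
t=int(E[4:,1].mean());tc=int(E[4:,0].mean()); print("tip rows",t-8,g[t-8:t+14,tc-4:tc+5].mean(1).round().astype(int).tolist())
tv=int((E[2,1]+E[4,1])/2); print("tenon cols",int(E[4,0])-12,g[tv-3:tv+3,int(E[4,0])-12:int(E[5,0])+12].mean(0).round().astype(int).tolist())
E
```

```text
time_s: 19.43
tcp_pos: [0.5104, -0.2097, 0.0901]
tcp_rot: [[-0.994, -0.111, -0.0], [-0.111, 0.994, -0.0], [0.0, -0.0, -1.0]]
contact_force: [-1.0, 0.1, -0.0]
opening: 0.0857
grasp_force: 0.0
time_s: 20.1
tcp_pos: [0.5099, -0.2094, 0.2697]
tcp_rot: [[-0.994, -0.111, -0.001], [-0.111, 0.994, 0.0], [0.001, 0.0, -1.0]]
contact_force: [-0.9, -0.1, -0.4]
opening: 0.0852
grasp_force: 0.0
20.1 [ 0.5099 -0.2094  0.2697] [[-0.9938 -0.111  -0.0007]
 [-0.111   0.9938  0.0003]
 [ 0.0007  0.0004 -1.    ]]
expect rail top corners (near R, near L, shoulder, tip)
[[231.4608 122.0545]
 [279.4692 122.0613]
 [233.5776 216.5413]
 [277.4351 216.5407]
 [246.1745 255.7327]
 [264.8755 255.7312]]
tip bottom [[255.5704 239.8967]]
near rows 108 [153, 154, 154, 153, 152, 151, 154, 123, 85, 84, 78, 74, 57, 52, 60, 116, 132, 130, 129, 129, 129, 128, 129, 128]
L cols 218 [81, 78, 80, 83, 88, 101, 120, 122, 129, 132, 120, 74, 79, 82, 77, 71, 85, 92, 91, 91, 86, 69, 68, 67]
R cols 268 [68, 68, 68, 66, 67, 68, 67, 68, 68, 63, 68, 123, 166, 160, 158, 158, 158, 160, 159, 157, 159, 158, 159, 158]
tip rows 247 [125, 123, 126, 128, 127, 127, 130, 129, 127, 148, 145, 147, 147, 149, 150, 151, 150, 150, 148, 150, 152, 155]
tenon cols 234 [156, 158, 158, 158, 158, 155, 131, 112, 78, 82, 91, 87, 84, 125, 120, 120, 122, 123, 124, 125, 126, 126, 126, 127, 126, 126, 126, 126, 127, 126, 125, 115, 87, 111, 166, 159, 156, 158, 157, 158, 159, 158]
```

The rail's edges are within 1 to 2 px of the expected outline pose. The arm is clear and the jaw is well open, so I'm handing in.

```bash
python3 -c "
from station import r
print(r.close_job())"
```

```text
the job is handed in; nothing more can be done
None
```

I gauged the tenon, slid the jaw well back, laid the rail within about 1–2 mm of its drawn outline, and handed the job in at about 20 s; the hand-in returned no verdict.

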